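Press a patch flush and spring-clamp it

TASK

Take the yellow spring clamp off its storage batten and, holding it squeezed wide open, set it astride the board and the orange strip in the vise at the pencil mark. With the clamp's sprung seat push the proud strip gently down, never harder than 15 N, until it is flush and the seat bears on the board's edge too; then ease the handles open so that the jaws grip board and strip with the seat still sprung hard against the edge and the clamp upright, and let go. Keep the fingers off the vise and the freshly glued board and strip, and leave the blue clamp, the meter, the offcut and the glue bottle alone.

Things in the scene. Friction and masses are not known exactly. Their poses are not given: they have to be found in the camera images.
- clamp: Yellow spring clamp, upright, handles up, jaws down, 106 mm tall, 24 mm wide along its x, acting like a clothes peg: squeezing the red handle bars together opens the jaws. Origin at the pivot in the dark centre block; z up, y the line along which handles and jaws move. Jaws: 10 mm round rubber bars, 44 mm below the pivot; lowest point 50 mm below it. About 0.12 kg.
- clamp_grip (a point): Midway between the handle bars as parked, 50 mm above the pivot. Bars: 12 mm round, 24 mm long along x. Over their outsides 68 mm parked; 38 mm with jaws wide open (bars 57 mm above pivot); 56 mm gripping the 20 mm work (53 mm above). As they swing they also move along the fingers and can drag the clamp up or down unless the hand follows. Squeeze 9 N parked, 16 N wide open.
- seat: The clamp's flat black seat pad, 20 mm (x) by 18 mm (y), in the throat between the levers; origin in the middle of its underside, 18 mm below the pivot, 26 mm above the jaws' axis. It is a spring plunger: stays out up to 4.5 N, then yields 1 mm per N to a hard stop at 4 mm. Left well, it still presses the work with some 5 to 8 N, held down by the jaws' grip.
- jaw_a (a joint): Angle of each lever from parked, rad (the two are coupled and move alike; positive opens): 0 gripping the 10 mm batten, 0.115 gripping the 20 mm work, 0.28 jaws open 34 mm (60 mm over the outside of the levers), 0.34 stop. A spring closes it.
- rack: Plank base 300 x 90 x 12 mm carrying on two end posts an upright batten, 10 mm thick along y, 280 mm long along x, top 90 mm above the bench. Origin on the bench under its centre. A blue clamp of the same shape is fixed at x = +95 mm; the yellow one sits astride the batten, seat on its top, between x = -70 and +15 mm.
- rack_top (a point): Middle of the batten's top edge, 90 mm above the bench.
- work: Wooden vise, jaws 260 mm along x, 89 mm over all along y, 50 mm high; screw and handle reach 95 mm to -y, 22 mm up. Origin on the bench at its centre. Holds upright a plywood board (220 mm along x, 12 mm thick, y -2 to +10 mm) and, against it, the orange strip (60 mm along x, centred, 8 mm thick, y -10 to -2 mm): a 20 mm pair centred on y = 0.
- seat_mark (a point): Point on the vise, level with its jaws' top (50 mm above the bench), straight below the black pencil mark across the board's edge: where the clamp belongs, its y across the pair (either way round). The board's edge is somewhere 94 to 122 mm above the bench (not measured); the strip stands 3 to 10 mm prouder and slides down stiffly (2.5 N), staying where left.
- meter: Black moisture meter with a blue rim, 75 x 55 x 26 mm, lying on the bench; origin under its centre.
- offcut: Pale wood offcut with an orange edge, 100 x 50 x 26 mm; origin under its centre.
- glue: White glue bottle with a red cap, 52 mm across, 110 mm tall; origin under its centre.

How it is judged:
On the way, in this order (a step that is already met when the one before it is completed fails the run):
1. the clamp is off the batten (height (world z) of seat above 0.12 m and contact force between clamp and rack below 0.1 N), for 0.1 s.
2. astride the work with its jaws still open, the clamp's seat bears on the work with more than the strip alone can carry, so that the strip is flush and the seat is on the board's edge (value of joint jaw_a above 0.17 rad and contact force between seat and work above 3 N and horizontal distance between seat and seat_mark below 0.012 m), for 0.2 s.
At the end, for the whole second after the job is handed in: The clamp, let go and at rest, grips board and strip (lever angle 0.07 to 0.16), its sprung seat still pressing them with over 3 N, more than the strip alone can carry, so strip flush and seat on the edge; within 12 mm of the mark, square within 0.15 rad, upright within 0.12 rad (contact force between seat and work above 3 N and horizontal distance between seat and seat_mark below 0.012 m and angle between the x axis of clamp and the x axis of work, either way round below 0.15 rad and angle between clamp's own z axis and vertical below 0.12 rad and value of joint jaw_a between 0.07 and 0.16 rad and linear speed of clamp below 0.01 m/s); the robot touches nothing.
It fails at once if the seat presses on the work with more than 15 N (contact force between seat and work above 15 N).
It fails at once if the fingers touch the glued board, the strip or the vise (contact force between the fingers and work above 1 N).
It fails at once if the meter, offcut or glue bottle is displaced by more than 20 mm (distance of any of meter, offcut, glue from where it was at the start of the episode above 0.02 m).
It fails at once if the robot strikes the rack or the blue clamp (contact force between any of the arm, the fingers and rack above 5 N).
It also fails if it takes over 70 s, if anything falls off the work surface, if the arm or the gripper's body presses on something with over 40 N, if the wrist force passes 120 N, or if a joint passes its speed limit or range.

ROBOT

A 6-joint arm with a two-finger parallel gripper is mounted at the origin on the work surface. World frame = base frame: x ahead of the robot, y to its left, z up, the work surface at z = 0. Lengths are in m, angles in rad, forces in N, time in s.
With the tool pointing down it reaches from about 0.325 to 0.9 m from the base axis. Payload 6.1 kg.
Tool frame: the origin (TCP) lies between the finger pads; the fingertips stand 14 mm ahead of it and the grasp point (between the pads) lies 5 mm behind it; z points along the fingers, y is the line along which they close (so a half turn about z gives the same grasp; the last joint's range is limited). The gripper opens to 87 mm and grips with 3 to 60 N. Pads are 19 mm wide; open, the fingers measure 117 mm over their backs; the gripper's body (75 mm by 190 mm) begins 51 mm behind the grasp point.
Start: joints at [1.123, 0.22, 1.526, -0, 1.395, -0.126], TCP at [0.198, 0.593, 0.237] pointing down, gripper open.
Joint ranges: [-2.98, 2.98], [-0.91, 2.08], [0.09, 2.57], [-1.24, 4.39], [0.2, 2.65], [-2.68, 2.68]. Speed limits (rad/s): [2.57, 2.57, 3.01, 3.14, 3.14, 3.14].

INTERFACE

Orientations are given as a unit quaternion [w, x, y, z].
In Python, from bench import monitor, cams, finish_job gives the robot as it stands.
- The arm moves only by the tool jog_arm, never from a script. Its argument "increments" is a list of rows, each an object with "hand": the opening, from -1 (shut) to 1 (fully open), so that 0 is half open; "travel": the shift along the tool's x, y, z in mm, a list of three; "twist": the turn about the tool's z in rad. In form: [{"hand": hand, "travel": [x, y, z], "twist": twist}, ...]. A call has 1 to 5 rows; each row shifts and turns the commanded pose from where the row before left it, along the tool's axes as they then stand; what a row does not reach is not made up. A row lasts 1/8 s, in which the tool goes at most 62.5 mm and 10.7 degrees, less where a joint would pass 70% of its speed; a pose out of reach is approached as far as the arm can. A call with a gripper value outside its range is refused whole. The fingers move at their own pace and stop on an object; "squeeze" is the grip in N (left out, the last holds). Time passes only in rows, so rows that do not move let the fingers close. It gives the time, the measured TCP pose, the force, the opening and the grip force at its end, in the units of the state.
- monitor.state(): the state, without advancing time (a new reading comes with each control period).
- cams.get_image(name): name is "side" or "top" or "wrist"; returns the picture (400x640x3 uint8, red, green, blue); there is no depth.
- cams.calibration(name): a dict with "mtx" (3x3 intrinsics, pixels), "rvec" (rotation vector, rad) and "tvec" (3), from world to camera coordinates, as OpenCV has them. Camera axes: x right, y down, z forward; pixel columns grow to the right and rows downward; lengths in m; the calibration is good to about 2 mm. A picture is of the moment at which its call begins: read the wrist's pose just before it. calibration takes no time and is no camera call; for the wrist camera it gives the pose at the moment of the call.
- finish_job(): hands the job in; it is judged then, once.
The state is a dict: "t": time; "qpos": joint angles; "joint_vel": joint speeds; "tau": joint torques, N m; "position": TCP position; "ee_rot": TCP orientation; "ft_force": force on the tool from outside, world axes, zero at the start; "wrist_torque": the same for the moment, N m; "width": finger opening in m; "finger_force": force on a finger pad.
Only numpy, scipy, OpenCV 4.12 (cv2) and the standard library are available. Lean on these libraries where they do the work, as an engineer would, in place of code of your own. Each camera call takes 0.05 s, during which the arm holds its last target. There are 200 camera calls.

## Working session

There is one attempt and no reset: what is moved stays moved. The work goes in short steps, Python scripts to look and compute and a tool call to move; the robot and the scene stay as the last step left them, time stands still between calls to the robot, and variables do not carry over. Pictures are saved under pics/ and viewed, at most 10 in all, crops included, and the job is handed in when it is done.

Besides the shell and the picture viewer there is one more tool, called as a command line: name --argument value ..., lists and objects as JSON in quotes. jog_arm: Moves the arm, as the interface text tells. Its arguments: {"type":"object","properties":{"increments":{"type":"array","items":{"type":"object","properties":{"hand":{"type":"number"},"travel":{"type":"array","items":{"type":"number"}},"twist":{"type":"number"}}}},"squeeze":{"type":"number"}},"required":["increments"]}

```bash
mkdir -p pics; ls
cat > h.py <<'E'
import numpy as np, cv2
from bench import monitor, cams, finish_job
def cal(n):
    c=cams.calibration(n); R=cv2.Rodrigues(np.array(c["rvec"],float))[0]; return np.array(c["mtx"]),R,np.array(c["tvec"],float).ravel()
def ray(n,uv):
    K,R,t=cal(n); d=R.T@np.linalg.solve(K,[uv[0],uv[1],1.]); return -R.T@t,d
def onz(n,uv,z):
    o,d=ray(n,uv); return o+d*(z-o[2])/d[2]
def tri(n1,p1,n2,p2):
    a,d=ray(n1,p1); b,e=ray(n2,p2); s=np.linalg.lstsq(np.c_[d,-e],b-a,rcond=None)[0]
    p,q=a+d*s[0],b+e*s[1]; return (p+q)/2,np.linalg.norm(p-q)
def proj(n,X):
    K,R,t=cal(n); p=K@(R@np.array(X)+t); return p[:2]/p[2]
E
python3 - <<'E'
from h import *
print(monitor.state())
for n in("side","top","wrist"):
    im=cams.get_image(n); cv2.imwrite(f"pics/{n}0.png",im[:,:,::-1]); K,R,t=cal(n); print(n,-R.T@t,R[2],K[0,0])
E
```

```text
pics
{'t': 0.0, 'qpos': array([ 1.12290223e+00,  2.21246316e-01,  1.52758924e+00, -5.15883726e-05,
        1.39465339e+00, -1.26084378e-01]), 'joint_vel': array([-2.13841847e-03, -3.88100151e-05,  1.64356534e-04,  9.12871461e-04,
       -8.26536460e-04,  1.31832701e-04]), 'tau': array([ 1.17093680e-05, -4.94605207e+01, -3.87383330e+01,  7.00497860e-02,
        5.70800551e-02, -1.57014574e-04]), 'position': array([0.19743786, 0.59239178, 0.23543627]), 'ee_rot': array([-2.44036666e-04,  1.60206886e-01,  9.87083003e-01, -9.16558519e-04]), 'ft_force': array([-0.13135341, -0.27386773, -0.75717208]), 'wrist_torque': array([-0.02647549,  0.04725253, -0.00742052]), 'finger_force': 0.0, 'width': 0.0869337017404671}
side [ 0.14207275 -0.58995383  0.71546775] [ 0.45438433  0.60830615 -0.65076762] 426.3614337855166
top [ 0.45865721 -0.0086426   0.84857981] [ 0.15999744 -0.01064173 -0.98706007] 368.28475667957093
wrist [0.1252258  0.61611827 0.38344024] [ 0.26224712 -0.08899113 -0.96088867] 305.74266155659103
```

View pics/side0.png

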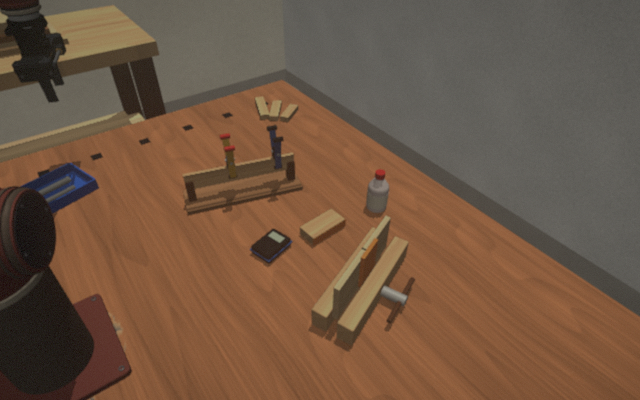

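View pics/top0.png

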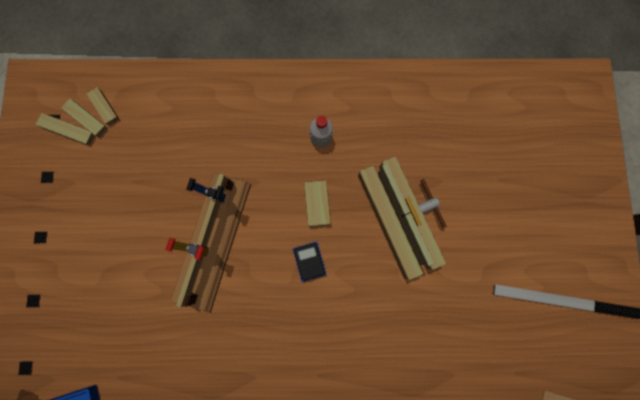

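The side view shows the rack with the yellow clamp (red bars at about 225,136 and 230,149). The vise pair is near (365,255). In the top view the red bars are at (170,245) and (199,252), the batten runs (180,303)–(221,178), and the strip is at (413,209). Next I'll enlarge both areas.

Run:
```python
from h import *
s=cv2.imread("pics/side0.png");t=cv2.imread("pics/top0.png")
def c(im,x,y,w,h,W,H): return cv2.resize(im[y:y+h,x:x+w],(W,H),interpolation=cv2.INTER_CUBIC)
m=np.vstack([np.hstack([c(t,160,170,100,75*2-0,400,600)[:300] if 0 else c(t,160,170,100,75,400,300)*1,c(t,350,150,100,75,400,300)]),np.hstack([c(s,180,120,133,100,400,300),c(s,310,215,107,80,400,300)])])
cv2.imwrite("pics/m1.png",cv2.convertScaleAbs(m,alpha=1.5))
for n,im in(("top",t),("side",s)):
    hsv=cv2.cvtColor(im,cv2.COLOR_BGR2HSV)
    for name,lo,hi in(("red",(0,190,110),(6,255,255)),("red2",(174,190,110),(180,255,255)),("orange",(9,215,150),(20,255,255))):
        k=cv2.inRange(hsv,lo,hi);N,_,st,ce=cv2.connectedComponentsWithStats(k)
        print(n,name,[(st[i].tolist(),ce[i].round(1).tolist()) for i in range(1,N) if st[i,4]>15])
```

```text
top red [([318, 116, 8, 10, 48], [322.2, 119.8]), ([166, 238, 8, 13, 60], [169.2, 244.0]), ([195, 246, 8, 13, 60], [198.4, 252.4])]
top red2 []
top orange []
side red []
side red2 []
side orange []
```

View pics/m1.png

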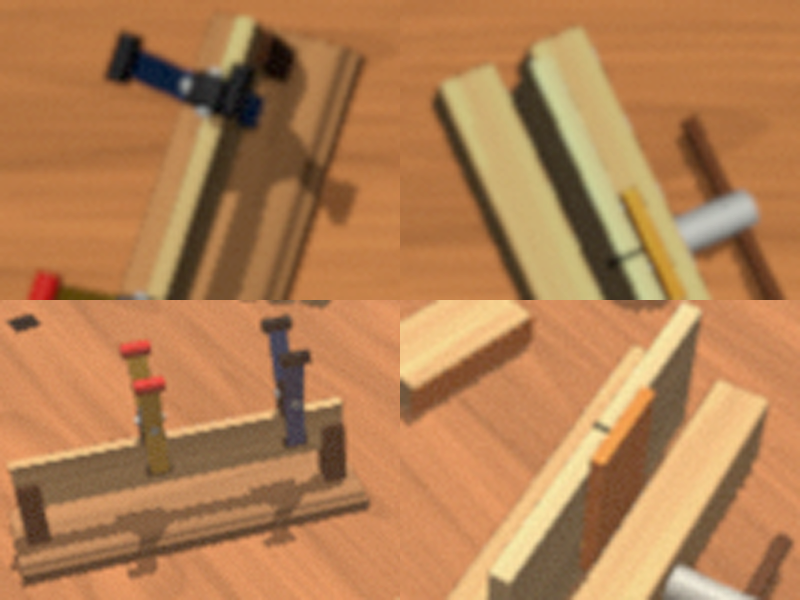

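The crops are clear. The pencil mark is at about top (407,214) and side (364,249). In the side view the red bars are at about (225,136) and (230,148). The proud strip is on the side of the board towards the screw.

Run:
```python
from h import *
s=cv2.imread("pics/side0.png");t=cv2.imread("pics/top0.png")
print("mark",tri("top",(407,214.2),"side",(363.8,248.9)))
b1,b2=(169.4,244.2),(198.6,252.3)
print("bar1",tri("top",b1,"side",(225,136.5)),onz("top",b1,.162)); print("bar2",tri("top",b2,"side",(230,148.2)),onz("top",b2,.162))
a,b=onz("top",b1,.162),onz("top",b2,.162);d=b-a
print("barsep",np.linalg.norm(d),"mid",(a+b)/2,"yaw of clamp y axis",np.degrees(np.arctan2(d[1],d[0])))
# batten ends in top view (crop px -> full)
e1=onz("top",(221.5,176),.09);e2=onz("top",(181,304),.09)
print("batten",e1,e2,np.linalg.norm(e1-e2),np.degrees(np.arctan2(*(e1-e2)[1::-1])))
# vise: back jaw corners far & near, z=.05
c=lambda x,y:(350+(x-400)/4,150+y/4)
# minarea rect of wood near vise
hsv=cv2.cvtColor(t,cv2.COLOR_BGR2HSV);print(hsv[240,400],hsv[240,425],hsv[222,425],hsv[200,300],hsv[190,395],hsv[214,385],hsv[130,410])
k=cv2.inRange(hsv,(15,60,110),(40,190,255));k=cv2.morphologyEx(k,cv2.MORPH_OPEN,np.ones((2,2)))
N,_,st,ce=cv2.connectedComponentsWithStats(k);L=_
for i in range(1,N):
    if st[i,4]>150:
        ys,xs=np.where(L==i);r=cv2.minAreaRect(np.c_[xs,ys].astype(np.float32));print(st[i],[np.round(v,1) for v in r[:2]],r[2],cv2.boxPoints(r).round(1).tolist())
```

```text
mark (array([ 0.54455611, -0.19112865,  0.11561565]), np.float64(0.002828117677030918))
bar1 (array([0.48651067, 0.26445075, 0.15559366]), np.float64(0.0031832180805921218)) [0.48487374 0.26272876 0.162     ]
bar2 (array([0.47145534, 0.20891705, 0.15736342]), np.float64(0.003749617003775588)) [0.46973395 0.20838364 0.162     ]
barsep 0.05641458405585146 mid [0.47730384 0.2355562  0.162     ] yaw of clamp y axis -105.56709646924989
batten [0.62926083 0.19044657 0.09      ] [0.36948409 0.26133563 0.09      ] 0.2692753490626936 -15.263504144748982
[ 22 101 136] [ 22 106 135] [ 22 104 133] [ 13 161 122] [ 32  70 134] [ 21 109 136] [ 13 161 119]
[ 87  88  29  36 472] [array([100.9, 105.7]), array([35.4, 13.6])] 58.392494201660156 [[85.9000015258789, 94.19999694824219], [97.4000015258789, 87.0999984741211], [116.0, 117.19999694824219], [104.4000015258789, 124.30000305175781]]
[  36   99   68   45 1331] [array([ 71.9, 118.7]), array([64.3, 37.3])] 19.17900848388672 [[35.400001525878906, 125.69999694824219], [47.599998474121094, 90.5], [108.30000305175781, 111.5999984741211], [96.09999847412
[... 519 characters left out ...]
 181   27   45 1038] [array([317.9, 203. ]), array([44. , 23.7])] 84.64417266845703 [[304.0, 182.1999969482422], [327.6000061035156, 180.0], [331.70001220703125, 223.8000030517578], [308.1000061035156, 226.10000610351562]]
[193 199  22  47 407] [array([203.7, 222. ]), array([ 9.8, 46.5])] 17.744672775268555 [[192.0, 242.6999969482422], [206.10000610351562, 198.39999389648438], [215.5, 201.39999389648438], [201.3000030517578, 245.6999969482422]]
[173 256  23  53 453] [array([183.9, 281.5]), array([10.6, 54.1])] 17.650123596191406 [[170.6999969482422, 305.70001220703125], [187.10000610351562, 254.10000610351562], [197.10000610351562, 257.29998779296875], [180.6999969482422, 308.8999938964844]]
```

jog_arm --increments '[{"hand": 1,"travel": [-38,-25,-5],"twist": 0},{"hand": 1,"travel": [-38,-25,-5],"twist": 0},{"hand": 1,"travel": [-38,-25,-5],"twist": 0},{"hand": 1,"travel": [-38,-25,-5],"twist": 0},{"hand": 1,"travel": [-38,-25,-5],"twist": 0}]' --squeeze 5

```text
t: 0.78
position: [0.339, 0.4129, 0.2615]
ee_rot: [-0.0, 0.16, 0.987, -0.0]
ft_force: [0.3, 0.3, -0.1]
width: 0.0868
finger_force: 0.0
```

jog_arm --increments '[{"hand": 1,"travel": [-38,-25,0],"twist": 0},{"hand": 1,"travel": [-38,-25,0],"twist": 0},{"hand": 1,"travel": [-38,-25,0],"twist": 0},{"hand": 1,"travel": [-38,-25,0],"twist": 0},{"hand": 1,"travel": [-37,-25,0],"twist": -0.05}]'

```text
t: 1.4
position: [0.4788, 0.2345, 0.2613]
ee_rot: [-0.0, 0.135, 0.991, -0.0]
ft_force: [0.3, 0.2, -0.4]
width: 0.0868
finger_force: 0.0
```

jog_arm --increments '[{"hand": 1,"travel": [0,0,0],"twist": 0},{"hand": 1,"travel": [0,0,0],"twist": 0}]'

```text
t: 1.65
position: [0.4778, 0.236, 0.2612]
ee_rot: [-0.0, 0.136, 0.991, 0.0]
ft_force: [-0.3, 0.5, -0.5]
width: 0.087
finger_force: 0.0
```

```bash
cat >> h.py <<'E'
def yaw(): # tool y-axis heading, deg
    w,x,y,z=monitor.state()["ee_rot"]; return np.degrees(np.arctan2(1-2*(x*x+z*z),2*(x*y-w*z)))
def go(target):  # tool-frame mm from measured to target
    s=monitor.state(); w,x,y,z=s["ee_rot"]
    from scipy.spatial.transform import Rotation as Ro
    return (Ro.from_quat([x,y,z,w]).inv().apply(np.array(target)-s["position"])*1000).round(1)
E
python3 - <<'E'
from h import *
s=monitor.state();print(s["t"],s["position"],yaw(),s["ft_force"],s["ee_rot"])
im=cams.get_image("wrist")[:,:,::-1].copy();cv2.imwrite("pics/w1.png",im)
print(onz("top",(392,223),.05), )
# vise yaw
for p,q in (((360.2,171.2),(410.2,280.9)),((373.8,165),(423.8,274.7)),((396.7,155.1),(447.6,264.8))):
    d=onz("top",p,.05)-onz("top",q,.05);print(np.degrees(np.arctan2(d[1],d[0])),np.linalg.norm(d))
E
```

```text
1.65 [0.47778306 0.23603806 0.2612391 ] 74.36974980759327 [-0.31227901  0.47138098 -0.47242884] [-4.52525508e-04  1.35977088e-01  9.90711876e-01  7.49711349e-05]
[ 0.53184846 -0.17300758  0.05      ]
22.78736054836698 0.25959649705302723
22.448814917884853 0.26042712996217116
22.269906045986986 0.2624849806769752
```

View pics/w1.png

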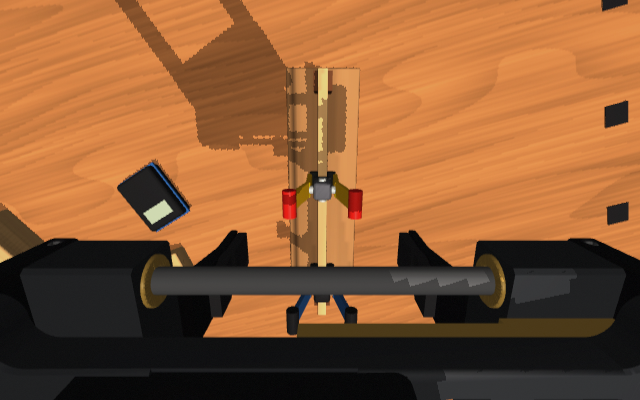

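The wrist view shows the yellow clamp between the jaws. The red bars are at (289,203) and (355,204), symmetric about the batten at x≈322, and the blue clamp is beyond at (322,315).

Run:
```python
from h import *
im=cv2.imread("pics/w1.png");hsv=cv2.cvtColor(im,cv2.COLOR_BGR2HSV)
k=cv2.inRange(hsv,(0,200,90),(6,255,255))|cv2.inRange(hsv,(174,200,90),(180,255,255))
N,L,st,ce=cv2.connectedComponentsWithStats(k);P=[]
for i in range(1,N):
    if st[i,4]>100: print(st[i],ce[i]);
    # whole-bar silhouette centre
    if st[i,4]>100: P.append((st[i,0]+st[i,2]/2-.5,st[i,1]+st[i,3]/2-.5))
a,b=[onz("wrist",p,.158) for p in P];d=a-b
print(a,b,(a+b)/2,np.linalg.norm(d),np.degrees(np.arctan2(d[1],d[0]))); print(go((a+b)/2), tri("wrist",P[0],"top",(198.6,252.3)),tri("wrist",P[1],"top",(169.4,244.2)))
# batten direction
c=[onz("wrist",p,.09) for p in((322.5,75),(322,305))];d=c[0]-c[1];print(c,np.degrees(np.arctan2(d[1],d[0])))
```

```text
[282 189  15  30 362] [288.88674033 203.93922652]
[348 190  15  29 375] [354.81066667 204.27733333]
[0.46979137 0.20809722 0.158     ] [0.4854308  0.26254517 0.158     ] [0.47761108 0.2353212  0.158     ] 0.05664954129293528 -106.02599528616658
[ -0.4  -1.1 103.3] (array([0.46945821, 0.20870582, 0.16047269]), np.float64(0.000672922358823757)) (array([0.48461002, 0.2626746 , 0.1614963 ]), np.float64(0.0007309504596317045))
[array([0.37159278, 0.26530814, 0.09      ]), array([0.6204079 , 0.19534685, 0.09      ])] 164.29519438546626
```

jog_arm --increments '[{"hand": 1,"travel": [0,-1,40],"twist": 0},{"hand": 1,"travel": [0,0,35],"twist": 0},{"hand": 1,"travel": [0,0,20],"twist": 0},{"hand": 1,"travel": [0,0,13],"twist": 0},{"hand": 1,"travel": [0,0,0],"twist": 0}]'

```text
t: 2.33
position: [0.477, 0.2354, 0.1529]
ee_rot: [-0.001, 0.135, 0.991, -0.0]
ft_force: [-0.8, 0.1, 0.1]
width: 0.0869
finger_force: 0.0
```

jog_arm --increments '[{"hand": 0.7,"travel": [0,0,0],"twist": 0},{"hand": 0.55,"travel": [0,0,0],"twist": 0},{"hand": 0.5,"travel": [0,0,0],"twist": 0},{"hand": 0.4,"travel": [0,0,-1],"twist": 0}]' --squeeze 20

```text
t: 2.82
position: [0.4785, 0.2351, 0.1555]
ee_rot: [0.001, 0.136, 0.991, 0.0]
ft_force: [-0.3, 0.1, 3.5]
width: 0.0637
finger_force: 10.8
```

jog_arm --increments '[{"hand": 0.26,"travel": [0,0,-1.5],"twist": 0},{"hand": 0.12,"travel": [0,0,-1.5],"twist": 0},{"hand": 0.0,"travel": [0,0,-1.5],"twist": 0},{"hand": -0.12,"travel": [0,0,-1.5],"twist": 0},{"hand": -0.14,"travel": [0,0,-0.5],"twist": 0}]' --squeeze 30

```text
t: 3.45
position: [0.478, 0.235, 0.1612]
ee_rot: [0.0, 0.135, 0.991, 0.0]
ft_force: [1.7, 1.1, 3.7]
width: 0.0388
finger_force: 16.9
```

jog_arm --increments '[{"hand": -0.14,"travel": [0,0,0],"twist": 0},{"hand": -0.14,"travel": [0,0,0],"twist": 0}]'

```text
t: 3.7
position: [0.478, 0.235, 0.1611]
ee_rot: [0.0, 0.136, 0.991, 0.0]
ft_force: [0.9, 0.8, 4.2]
width: 0.0376
finger_force: 17.2
```

jog_arm --increments '[{"hand": -0.14,"travel": [0,0,-10],"twist": 0},{"hand": -0.14,"travel": [0,0,-25],"twist": 0},{"hand": -0.14,"travel": [0,0,-35],"twist": 0},{"hand": -0.14,"travel": [0,0,-35],"twist": 0},{"hand": -0.14,"travel": [0,0,-20],"twist": 0}]'

```text
t: 4.32
position: [0.4779, 0.2348, 0.2875]
ee_rot: [0.0, 0.135, 0.991, -0.0]
ft_force: [0.7, -0.1, -1.9]
width: 0.0375
finger_force: 16.2
```

jog_arm --increments '[{"hand": -0.14,"travel": [0,0,0],"twist": 0},{"hand": -0.14,"travel": [0,0,0],"twist": 0}]'

```text
t: 4.58
position: [0.477, 0.2346, 0.2842]
ee_rot: [-0.001, 0.135, 0.991, -0.001]
ft_force: [0.1, 0.2, -1.1]
width: 0.0382
finger_force: 16.2
```

Run:
```python
from h import *
s=monitor.state();print(s["position"],yaw(),s["ft_force"])
im={n:cams.get_image(n)[:,:,::-1].copy() for n in("wrist","side","top")}
for n in im: cv2.imwrite(f"pics/{n}2.png",im[n])
u=proj("side",s["position"]).astype(int);print(u)
S=im["side"][max(u[1]-60,0):u[1]+90,u[0]-75:u[0]+75]
cv2.imwrite("pics/m2.png",np.hstack([cv2.resize(S,(400,400),interpolation=cv2.INTER_CUBIC),im["wrist"][:,120:520]]))
```

```text
[0.47703863 0.23460727 0.28419037] 74.42536765009538 [ 0.09794497  0.1801314  -1.14489881]
[218  93]
```

View pics/m2.png

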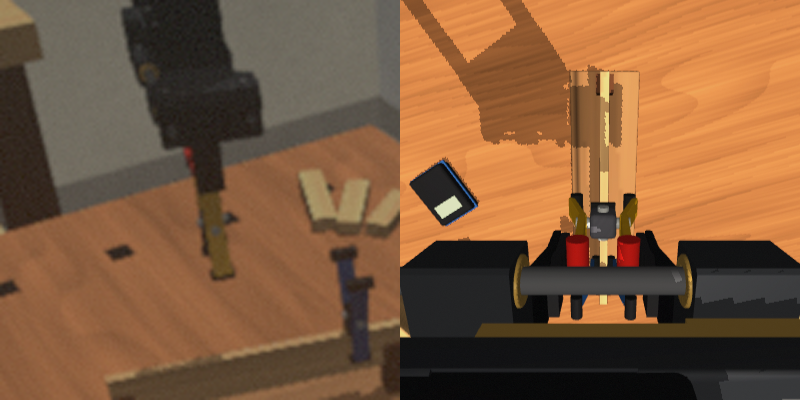

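The clamp is off the batten, held upright and centred between the pads. Next I'll move it beside the mark for a wrist look.

jog_arm --increments '[{"hand": -0.14,"travel": [-15,-21,0],"twist": 0},{"hand": -0.14,"travel": [-30,-43,0],"twist": 0},{"hand": -0.14,"travel": [-30,-43,0],"twist": 0},{"hand": -0.14,"travel": [-30,-43,0],"twist": 0},{"hand": -0.14,"travel": [-30,-43,0],"twist": 0}]'

```text
t: 5.35
position: [0.5561, 0.0112, 0.2851]
ee_rot: [-0.001, 0.135, 0.991, 0.0]
ft_force: [0.3, -0.1, -1.9]
width: 0.0376
finger_force: 16.2
```

jog_arm --increments '[{"hand": -0.14,"travel": [-30,-43,0],"twist": 0},{"hand": -0.14,"travel": [-30,-43,0],"twist": 0},{"hand": -0.14,"travel": [-30,-42,0],"twist": 0},{"hand": -0.14,"travel": [-17,-21,0],"twist": 0},{"hand": -0.14,"travel": [0,0,0],"twist": -0.13}]'

```text
t: 5.98
position: [0.619, -0.1619, 0.2841]
ee_rot: [-0.001, 0.071, 0.997, 0.0]
ft_force: [-0.1, 0.1, -0.9]
width: 0.0378
finger_force: 16.2
```

jog_arm --increments '[{"hand": -0.14,"travel": [0,0,0],"twist": -0.14},{"hand": -0.14,"travel": [0,0,0],"twist": -0.14},{"hand": -0.14,"travel": [0,0,0],"twist": -0.14},{"hand": -0.14,"travel": [0,0,0],"twist": -0.115},{"hand": -0.14,"travel": [0,0,0],"twist": 0}]'

```text
t: 6.6
position: [0.6188, -0.1594, 0.2848]
ee_rot: [-0.001, -0.195, 0.981, 0.001]
ft_force: [-1.0, 0.1, -0.6]
width: 0.0377
finger_force: 16.2
```

jog_arm --increments '[{"hand": -0.14,"travel": [0,0,0],"twist": 0}]'

```text
t: 6.72
position: [0.619, -0.1594, 0.2853]
ee_rot: [-0.0, -0.194, 0.981, 0.0]
ft_force: [0.6, 0.4, -0.5]
width: 0.0378
finger_force: 16.2
```

Run:
```python
from h import *
s=monitor.state();print(s["position"],yaw(),s["ft_force"])
im={n:cams.get_image(n)[:,:,::-1].copy() for n in("wrist","side","top")}
for n in im: cv2.imwrite(f"pics/{n}3.png",im[n])
```

```text
[ 0.61895483 -0.15941782  0.28533413] 112.40139602140216 [ 0.56495386  0.38266397 -0.53183877]
```

View pics/wrist3.png

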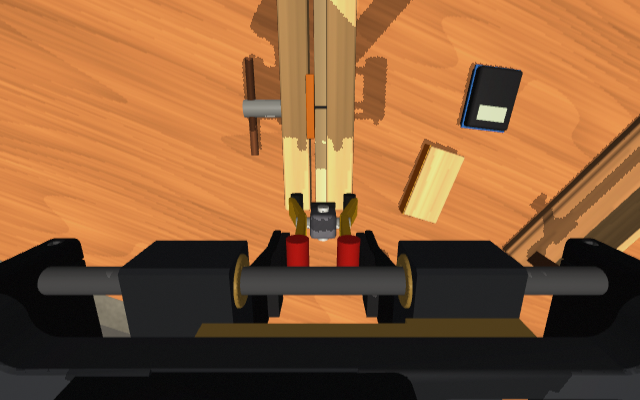

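The wrist view shows the strip at x 306–314, y 74–138, with the pencil mark across the board edge at about (320,107). The clamp is square to the board. Next I'll measure this precisely.

Run:
```python
from h import *
im=cv2.imread("pics/wrist3.png").astype(int)
g=im.sum(2)
print("mark col rows",[(r,int(g[r,317:326].mean())) for r in range(102,113)])
for r in(85,95,100,115,125,150,60):print(r,[tuple(im[r,c][::-1]) if 0 else int(im[r,c,0])*1000+int(im[r,c,2]) for c in range(302,334)])
hsv=cv2.cvtColor(im.astype(np.uint8),cv2.COLOR_BGR2HSV)
k=cv2.inRange(hsv[60:150,295:325],(5,190,120),(16,255,255));ys,xs=np.where(k);print(xs.min()+295,xs.max()+295,ys.min()+60,ys.max()+60)
T=cv2.imread("pics/top0.png")
print(tri("wrist",(321,107),"top",(407,214.2)),tri("wrist",(321,107),"side",(363.8,248.9)))
for z in(.1,.11,.116,.12):print(z,onz("wrist",(321,107),z),onz("top",(407,214.2),z))
```

```text
mark col rows [(102, 429), (103, 428), (104, 429), (105, 365), (106, 159), (107, 100), (108, 229), (109, 379), (110, 428), (111, 428), (112, 428)]
85 [79168, 79170, 79171, 60134, 25199, 29211, 31211, 31211, 33213, 34214, 33214, 20192, 35081, 97176, 96174, 97175, 97176, 98177, 98180, 100180, 100183, 102185, 103187, 105191, 62117, 77167, 83178, 85181, 85182, 85182, 84183, 85183]
95 [79168, 80170, 79171, 79169, 19199, 29210, 31211, 31212, 32213, 33213, 32213, 25194, 32079, 96172, 96173, 97174, 96175, 97177, 99179, 100181, 101183, 102186, 103186, 103188, 62117, 78166, 83177, 84181, 83182, 85182, 85182, 85183]
100 [78168, 79169, 79170, 79169, 18190, 30210, 29211, 31213, 32212, 32213, 33214, 27197, 29079, 95171, 96173, 97174, 97175, 97177, 99179, 101181, 100183, 102186, 103187, 104189, 62118, 78166, 83176, 84180, 84181, 85181, 85182, 86182]
115 [78166, 78168, 79170, 78168, 29160, 30214, 30210, 30212, 31211, 30211, 32211, 29207, 11081, 91166, 96173, 97175, 97175, 97177, 99178, 100181, 101183, 102184, 103187, 104189, 63120, 76164, 81175, 83179, 83179, 85180, 84180, 85180]
125 [76165, 77166, 
[... 499 characters left out ...]
133, 33071, 39093, 49151, 50152, 49151, 49148, 85154, 98178, 96174, 97175, 96174, 97177, 100180, 100180, 100182, 102185, 102187, 104189, 57111, 79168, 84180, 86184, 86184, 87185, 86185, 86186]
306 314 74 138
(array([ 0.54498955, -0.19231309,  0.10638787]), np.float64(0.0013106671883269733)) (array([ 0.54566032, -0.19192317,  0.11603984]), np.float64(5.9603685713285126e-06))
0.1 [ 0.54550934 -0.19206497  0.1       ] [ 0.54514788 -0.19420224  0.1       ]
0.11 [ 0.54560477 -0.19197789  0.11      ] [ 0.54399248 -0.19172341  0.11      ]
0.116 [ 0.54566203 -0.19192564  0.116     ] [ 0.54329925 -0.19023612  0.116     ]
0.12 [ 0.5457002  -0.19189081  0.12      ] [ 0.54283709 -0.18924459  0.12      ]
```

Run:
```python
from h import *
im=cv2.imread("pics/wrist3.png");hsv=cv2.cvtColor(im,cv2.COLOR_BGR2HSV)
k=cv2.inRange(hsv,(0,200,90),(6,255,255))|cv2.inRange(hsv,(174,200,90),(180,255,255))
N,L,st,ce=cv2.connectedComponentsWithStats(k)
P=[(st[i,0]+st[i,2]/2-.5,st[i,1]+2) for i in range(1,N) if st[i,4]>100];print(P)
m=(onz("wrist",P[0],.29)+onz("wrist",P[1],.29))/2;print(m,go(m))
print(go(onz("wrist",(322.5,220),.25)))
print(go([.5474,-.1962,.21]))
```

```text
[(np.float64(297.0), np.int32(238)), (np.float64(348.0), np.int32(239))]
[ 0.6061301  -0.16535923  0.29      ] [14.3 -0.5 -4.2]
[ 9.7 -0.5 35.8]
[80.3 -6.6 75.8]
```

jog_arm --increments '[{"hand": -0.14,"travel": [20,-2,0],"twist": 0},{"hand": -0.14,"travel": [30,-2,0],"twist": 0},{"hand": -0.14,"travel": [29,-2,0],"twist": 0},{"hand": -0.14,"travel": [0,0,0],"twist": 0},{"hand": -0.14,"travel": [0,0,0],"twist": 0}]'

```text
t: 7.5
position: [0.5489, -0.1952, 0.2864]
ee_rot: [0.0, -0.195, 0.981, -0.0]
ft_force: [0.4, 0.4, -0.3]
width: 0.0382
finger_force: 16.2
```

jog_arm --increments '[{"hand": -0.14,"travel": [0,0,20],"twist": 0},{"hand": -0.14,"travel": [0,0,25],"twist": 0},{"hand": -0.14,"travel": [0,0,20],"twist": 0},{"hand": -0.14,"travel": [0,0,8],"twist": 0},{"hand": -0.14,"travel": [0,0,0],"twist": 0}]'

```text
t: 8.12
position: [0.5483, -0.195, 0.2122]
ee_rot: [-0.001, -0.195, 0.981, 0.0]
ft_force: [-0.1, 0.0, -1.5]
width: 0.0377
finger_force: 16.2
```

Run:
```python
from h import *
s=monitor.state();print(s["position"],yaw(),s["ft_force"],go([.5474,-.1962,.21]))
im={n:cams.get_image(n)[:,:,::-1].copy() for n in("wrist","side","top")}
for n in im: cv2.imwrite(f"pics/{n}4.png",im[n])
u=proj("side",[.547,-.196,.13]).astype(int);v=proj("top",[.547,-.196,.13]).astype(int);print(u,v)
c=lambda a,u,r=40:cv2.resize(a[u[1]-r:u[1]+r,u[0]-r:u[0]+r],(400,400),interpolation=cv2.INTER_CUBIC)
cv2.imwrite("pics/m4.png",cv2.convertScaleAbs(np.hstack([c(im["side"],u),im["wrist"][:,120:520]]),alpha=1.4))
```

```text
[ 0.54832209 -0.19503659  0.21217351] 112.5338522995167 [-0.09459043  0.03312649 -1.45076061] [ 1.3 -0.7  2.2]
[366 244] [411 211]
```

View pics/m4.png

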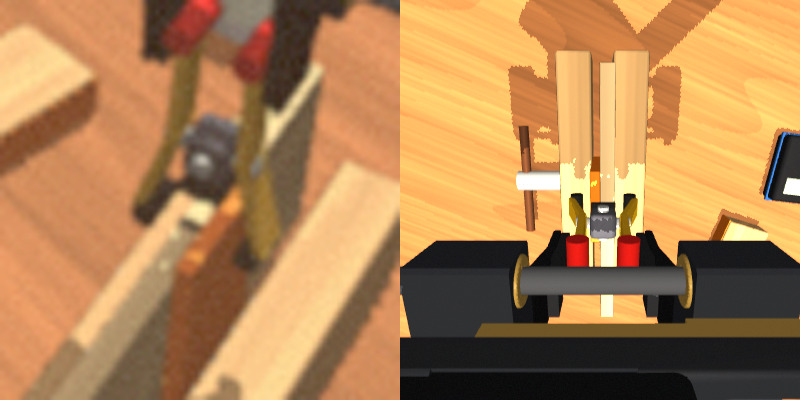

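The clamp is astride the pair with both jaws clear, the strip under the seat and the lever tips outside board and strip. I'll push down slowly, watching the force.

jog_arm --increments '[{"hand": -0.14,"travel": [0,0,4],"twist": 0},{"hand": -0.14,"travel": [0,0,4],"twist": 0},{"hand": -0.14,"travel": [0,0,2],"twist": 0},{"hand": -0.14,"travel": [0,0,0],"twist": 0}]'

```text
t: 8.78
position: [0.5483, -0.1952, 0.2027]
ee_rot: [-0.0, -0.195, 0.981, 0.0]
ft_force: [-0.0, 0.3, -2.3]
width: 0.0377
finger_force: 16.2
```

jog_arm --increments '[{"hand": -0.14,"travel": [0,0,2],"twist": 0},{"hand": -0.14,"travel": [0,0,2],"twist": 0},{"hand": -0.14,"travel": [0,0,0],"twist": 0}]'

```text
t: 9.15
position: [0.5484, -0.1952, 0.1988]
ee_rot: [-0.0, -0.195, 0.981, 0.0]
ft_force: [-0.0, -0.4, -1.7]
width: 0.038
finger_force: 16.2
```

jog_arm --increments '[{"hand": -0.14,"travel": [0,0,2],"twist": 0},{"hand": -0.14,"travel": [0,0,2],"twist": 0},{"hand": -0.14,"travel": [0,0,0],"twist": 0}]'

```text
t: 9.52
position: [0.5486, -0.1954, 0.1951]
ee_rot: [0.0, -0.195, 0.981, -0.0]
ft_force: [-0.2, -0.7, -0.6]
width: 0.0381
finger_force: 16.3
```

jog_arm --increments '[{"hand": -0.14,"travel": [0,0,1],"twist": 0},{"hand": -0.14,"travel": [0,0,1],"twist": 0},{"hand": -0.14,"travel": [0,0,0],"twist": 0}]'

```text
t: 9.9
position: [0.5486, -0.1954, 0.1931]
ee_rot: [0.0, -0.195, 0.981, -0.0]
ft_force: [-0.1, -0.3, 0.2]
width: 0.0379
finger_force: 16.5
```

jog_arm --increments '[{"hand": -0.14,"travel": [0,0,1],"twist": 0},{"hand": -0.14,"travel": [0,0,1],"twist": 0},{"hand": -0.14,"travel": [0,0,0],"twist": 0}]'

```text
t: 10.28
position: [0.5485, -0.1953, 0.1909]
ee_rot: [-0.0, -0.195, 0.981, -0.0]
ft_force: [0.2, 0.2, -0.1]
width: 0.0377
finger_force: 16.4
```

jog_arm --increments '[{"hand": -0.14,"travel": [0,0,1],"twist": 0},{"hand": -0.14,"travel": [0,0,1],"twist": 0},{"hand": -0.14,"travel": [0,0,0],"twist": 0}]'

```text
t: 10.65
position: [0.5485, -0.1953, 0.1889]
ee_rot: [-0.0, -0.195, 0.981, -0.0]
ft_force: [-0.4, -0.6, 0.2]
width: 0.0377
finger_force: 16.4
```

jog_arm --increments '[{"hand": -0.14,"travel": [0,0,1],"twist": 0},{"hand": -0.14,"travel": [0,0,0.5],"twist": 0},{"hand": -0.14,"travel": [0,0,0],"twist": 0}]'

```text
t: 11.02
position: [0.5485, -0.1953, 0.1875]
ee_rot: [-0.0, -0.195, 0.981, -0.0]
ft_force: [1.4, 0.1, 1.1]
width: 0.038
finger_force: 16.5
```

jog_arm --increments '[{"hand": -0.14,"travel": [0,0,1],"twist": 0},{"hand": -0.14,"travel": [0,0,0.5],"twist": 0},{"hand": -0.14,"travel": [0,0,0],"twist": 0}]'

```text
t: 11.4
position: [0.5487, -0.1954, 0.1865]
ee_rot: [0.0, -0.195, 0.981, -0.0]
ft_force: [0.0, 0.1, 4.8]
width: 0.0378
finger_force: 17.1
```

jog_arm --increments '[{"hand": -0.14,"travel": [0,0,1],"twist": 0},{"hand": -0.14,"travel": [0,0,0],"twist": 0}]'

```text
t: 11.65
position: [0.5487, -0.1954, 0.1853]
ee_rot: [0.0, -0.195, 0.981, -0.0]
ft_force: [-1.2, 0.0, 5.3]
width: 0.0378
finger_force: 17.3
```

jog_arm --increments '[{"hand": -0.14,"travel": [0,0,0.6],"twist": 0},{"hand": -0.14,"travel": [0,0,0.6],"twist": 0},{"hand": -0.14,"travel": [0,0,0],"twist": 0},{"hand": -0.14,"travel": [0,0,0],"twist": 0}]'

```text
t: 12.15
position: [0.5488, -0.1954, 0.1844]
ee_rot: [0.0, -0.195, 0.981, -0.0]
ft_force: [-1.0, 0.6, 6.0]
width: 0.0383
finger_force: 17.5
```

jog_arm --increments '[{"hand": -0.09,"travel": [0,0,0.5],"twist": 0},{"hand": -0.04,"travel": [0,0,0.5],"twist": 0},{"hand": 0.0,"travel": [0,0,0.4],"twist": 0}]'

```text
t: 12.52
position: [0.5488, -0.1954, 0.183]
ee_rot: [0.0, -0.195, 0.981, -0.0]
ft_force: [-0.1, 0.2, 5.8]
width: 0.0433
finger_force: 16.3
```

jog_arm --increments '[{"hand": 0.04,"travel": [0,0,0.4],"twist": 0},{"hand": 0.08,"travel": [0,0,0.4],"twist": 0},{"hand": 0.12,"travel": [0,0,0.4],"twist": 0}]'

```text
t: 12.9
position: [0.5488, -0.1954, 0.1818]
ee_rot: [0.0, -0.195, 0.981, -0.0]
ft_force: [-0.5, 1.0, 7.2]
width: 0.0482
finger_force: 15.1
```

jog_arm --increments '[{"hand": 0.16,"travel": [0,0,0.3],"twist": 0},{"hand": 0.2,"travel": [0,0,0.3],"twist": 0},{"hand": 0.24,"travel": [0,0,0.3],"twist": 0}]'

```text
t: 13.28
position: [0.5488, -0.1953, 0.1809]
ee_rot: [0.0, -0.195, 0.981, -0.0]
ft_force: [-1.0, 0.2, 6.9]
width: 0.0536
finger_force: 13.9
```

jog_arm --increments '[{"hand": 0.26,"travel": [0,0,0.2],"twist": 0},{"hand": 0.28,"travel": [0,0,0.2],"twist": 0},{"hand": 0.3,"travel": [0,0,0.0],"twist": 0}]'

```text
t: 13.65
position: [0.5488, -0.1954, 0.1804]
ee_rot: [0.0, -0.195, 0.981, -0.0]
ft_force: [-0.6, -0.5, 5.9]
width: 0.0562
finger_force: 5.8
```

jog_arm --increments '[{"hand": 0.32,"travel": [0,0,0],"twist": 0},{"hand": 0.36,"travel": [0,0,0],"twist": 0},{"hand": 0.5,"travel": [0,0,0],"twist": 0},{"hand": 0.8,"travel": [0,0,0],"twist": 0},{"hand": 1,"travel": [0,0,0],"twist": 0}]'

```text
t: 14.28
position: [0.5484, -0.1953, 0.1797]
ee_rot: [-0.0, -0.195, 0.981, 0.0]
ft_force: [-0.7, 0.1, -0.1]
width: 0.0779
finger_force: 0.0
```

jog_arm --increments '[{"hand": 1,"travel": [0,0,0],"twist": 0},{"hand": 1,"travel": [0,0,-10],"twist": 0},{"hand": 1,"travel": [0,0,-25],"twist": 0},{"hand": 1,"travel": [0,0,-30],"twist": 0},{"hand": 1,"travel": [0,0,-30],"twist": 0}]'

```text
t: 14.9
position: [0.5486, -0.1953, 0.2767]
ee_rot: [0.0, -0.195, 0.981, -0.0]
ft_force: [-0.1, -0.6, 1.1]
width: 0.0868
finger_force: 0.0
```

Run:
```python
from h import *
s=monitor.state();print(s["t"],s["position"],s["ft_force"],s["width"])
im={n:cams.get_image(n)[:,:,::-1].copy() for n in("wrist","side")}
u=proj("side",[.547,-.196,.14]).astype(int);r=45
c=cv2.resize(im["side"][u[1]-r:u[1]+r,u[0]-r:u[0]+r],(400,400),interpolation=cv2.INTER_CUBIC)
cv2.imwrite("pics/m5.png",cv2.convertScaleAbs(np.hstack([c,im["wrist"][:,120:520]]),alpha=1.4))
```

```text
14.9 [ 0.54856786 -0.19532955  0.27668613] [-0.12719503 -0.55650262  1.11433667] 0.08677483908855606
```

View pics/m5.png

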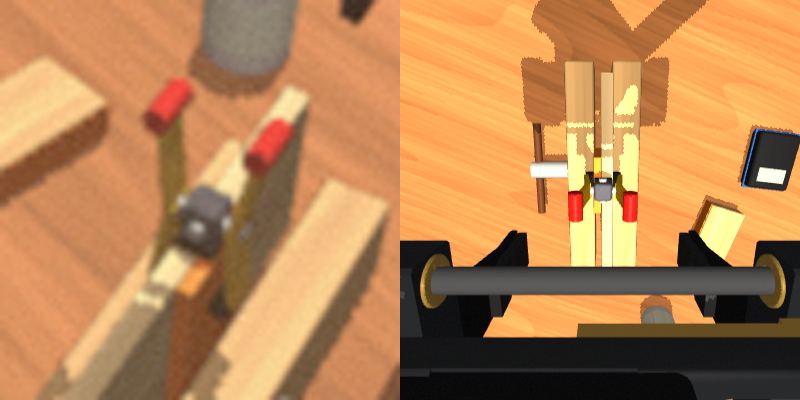

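The clamp stands upright astride the pair with the strip flush, and the gripper is clear. The red bars are level on both sides of the board. I'll hand in now.

```bash
python3 -c "
from h import *
print(finish_job())"
```

```text
the job is handed in; nothing more can be done
None
```

The yellow clamp is off the batten and grips the board and strip, upright at the pencil mark by my measurements. In the last picture the strip looks flush, the seat was pressing at an estimated 7–8 N as I let go, and the job is handed in with no verdict returned.

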